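# Gauge ribbon cores and sort them

### The job

Check the two cardboard ribbon cores on the gauge pin, one at a time: lower the core upright over the pin as far as it goes, then take it off again and stand it upright in the round metal tin if it went all the way down to the gauge's base plate, or in the square cardboard tray if it stopped partway on the shoulder. Put the first core away before testing the second, and do not disturb the card pack, the glue bottle or the ribbon spool.

Things in the scene. Friction and masses are not known exactly. Their poses are not given: they have to be found in the camera images.
- core_a: First cardboard ribbon core: plain tube, open both ends, 54 mm outside diameter, 80 mm long, 0.07-0.13 kg, standing upright on the table. Origin: on the axis at the centre of its lower end, z up. The cores are alike outside; one has a 38 mm bore (goes fully down the gauge), the other 30 mm (stops on its shoulder): which is which is for the test to find.
- core_b: Second cardboard ribbon core: plain tube, open both ends, 54 mm outside diameter, 80 mm long, 0.07-0.13 kg, standing upright on the table. Origin: on the axis at the centre of its lower end, z up. The cores are alike outside; one has a 38 mm bore (goes fully down the gauge), the other 30 mm (stops on its shoulder): which is which is for the test to find.
- gauge: fixed upright stepped pin on a round plate. Origin: centre of the plate's underside, on the table, z up. Plate 100 mm diameter, top at z = 14 mm; pin 34 mm diameter to z = 55, conical shoulder down to 24 mm diameter at z = 63, 24 mm nose to z = 92, bevelled tip to z = 98. A fitting core's lower end comes to rest at z = 14 mm, a tight one's at about 58 mm.
- tin: round shallow open metal tin, fixed to the table, 150 mm outside diameter, 30 mm tall, wall 3 mm, floor 4 mm thick. For the cores that fit. Origin: centre of its underside, on the table.
- carton: square shallow open cardboard tray, fixed to the table, 140 x 140 mm outside, 30 mm tall, walls 4 mm, floor about 4 mm thick. For the cores that are too tight. Origin: centre of its underside, on the table; x and y along its sides.
- card_pack: bystander: small pack of folded cards, 80 x 45 x 16 mm, lying between the two cores. Origin: centre of its underside.
- glue: bystander: glue bottle with pointed blue cap, 54 mm across, 155 mm tall, standing. Origin: centre of its underside.
- spool: bystander: full ribbon spool lying flat, 90 mm across, 40 mm tall. Origin: centre of its underside.
Mind the look-alikes: they are no part of the job. Several things have the shape of the tin; the one meant has the colours described above. Leave any blue look-alike of the core_a alone.

How it is judged:
On the way, in this order (a step that is already met when the one before it is completed fails the run):
1. a core has been lowered over the gauge pin as far as it goes (((z of core_a in the frame of gauge between 0.008 and 0.018 m and horizontal distance between core_a and gauge below 0.006 m and angle between the z axis of core_a and the z axis of gauge, either way round below 0.12 rad) or (z of core_b in the frame of gauge between 0.05 and 0.064 m and horizontal distance between core_b and gauge below 0.006 m and angle between the z axis of core_b and the z axis of gauge, either way round below 0.12 rad))), for 0.2 s.
2. that core stands, let go, where its result sends it: tin if it fits, carton if tight (((horizontal distance between core_a and tin below 0.048 m and z of core_a in the frame of tin below 0.012 m and angle between the z axis of core_a and the z axis of tin, either way round below 0.15 rad and linear speed of core_a below 0.03 m/s and contact force between core_a and the fingers below 0.1 N) or (horizontal distance between core_b and carton below 0.057 m and z of core_b in the frame of carton below 0.012 m and angle between the z axis of core_b and the z axis of carton, either way round below 0.15 rad and linear speed of core_b below 0.03 m/s and contact force between core_b and the fingers below 0.1 N))), for 0.2 s.
3. with the first core put away, the other one has been lowered over the gauge pin as far as it goes (((z of core_a in the frame of gauge between 0.008 and 0.018 m and horizontal distance between core_a and gauge below 0.006 m and angle between the z axis of core_a and the z axis of gauge, either way round below 0.12 rad and horizontal distance between core_b and carton below 0.057 m and z of core_b in the frame of carton below 0.012 m and angle between the z axis of core_b and the z axis of carton, either way round below 0.15 rad and linear speed of core_b below 0.03 m/s) or (z of core_b in the frame of gauge between 0.05 and 0.064 m and horizontal distance between core_b and gauge below 0.006 m and angle between the z axis of core_b and the z axis of gauge, either way round below 0.12 rad and horizontal distance between core_a and tin below 0.048 m and z of core_a in the frame of tin below 0.012 m and angle between the z axis of core_a and the z axis of tin, either way round below 0.15 rad and linear speed of core_a below 0.03 m/s))), for 0.2 s.
At the end, for the whole second after the job is handed in: The fitting core (38 mm bore) stands on the floor of the round tin and the tight one (30 mm bore) on the floor of the square tray, each inside the walls, upright within about 8 degrees, let go and at rest (horizontal distance between core_a and tin below 0.048 m and z of core_a in the frame of tin below 0.012 m and angle between the z axis of core_a and the z axis of tin, either way round below 0.15 rad and linear speed of each of core_a, core_b below 0.03 m/s and horizontal distance between core_b and carton below 0.057 m and z of core_b in the frame of carton below 0.012 m and angle between the z axis of core_b and the z axis of carton, either way round below 0.15 rad); the robot touches nothing.
It fails at once if the card pack, the glue bottle or the ribbon spool is shifted more than 30 mm (distance of any of card_pack, glue, spool from where it was at the start of the episode above 0.03 m).
It also fails if it takes over 69 s, if anything falls off the work surface, if the arm or the gripper's body presses on something with over 40 N, if the wrist force passes 120 N, or if a joint passes its speed limit or range.

### The arm

A 7-joint arm with a two-finger parallel gripper is mounted at the origin on the work surface. World frame = base frame: x ahead of the robot, y to its left, z up, the work surface at z = 0. Lengths are in m, angles in rad, forces in N, time in s.
With the tool pointing down it reaches from about 0.4 to 0.9 m from the base axis. Payload 5.5 kg.
Tool frame: the origin (TCP) lies midway between the tips of the shut fingers; the grasp point (between the pads) lies 19 mm behind it; z points along the fingers, y is the line along which they close (so a half turn about z gives the same grasp; the last joint's range is limited). The gripper opens to 92 mm and grips with 3 to 60 N. Pads are 19 mm wide; open, the fingers measure 130 mm over their backs; the gripper's body (75 mm by 190 mm) begins 47 mm behind the grasp point.
Start: joints at [1.571, 0.501, -0.427, 1.55, 0.221, 1.138, -0.21], TCP at [0.169, -0.628, 0.227] pointing down, gripper open.
Joint ranges: [-2.88, 2.88], [-0.31, 2.03], [-1.54, 1.56], [0.2, 2.42], [-1.41, 4.55], [0.19, 2.02], [-2.57, 2.57]. Speed limits (rad/s): [2.57, 2.57, 3.14, 3.14, 3.14, 3.14, 3.14].

### API

Orientations are given as a 3x3 rotation matrix whose columns are the frame's x, y, z axes.
In Python, from plant import r, grab_frame, finder gives the robot as it stands. The module is installed in compiled form; this text tells all that it offers.
- The arm moves only by the shell command python3 -m handwheel 'ROWS' [OPENING] [FORCE]. ROWS is JSON, a list of rows, each an object of numbers: "tx", "ty", "tz": the shift along the tool's x, y, z in m; "spin": the turn about the tool's z in rad. In form: [{"tx": .., "ty": .., "tz": .., "spin": ..}, ...]. A call has 1 to 8 rows; each row is the pose to reach, as a shift and turn from the pose commanded when the call began, along the tool's axes at that moment; what a row does not reach only later rows make up. A row lasts 1/8 s, in which the tool goes at most 62.5 mm and 10.7 degrees, less where a joint would pass 70% of its speed; a pose out of reach is approached as far as the arm can. A call with a gripper value outside its range is refused whole. OPENING is the finger opening in m, from 0 to 0.0918, set as the call begins (- or left out, the last holds). The fingers move at their own pace and stop on an object; FORCE is the grip in N (left out, the last holds). Time passes only in rows, so rows that repeat a pose let the fingers close. It gives the time, the measured TCP pose, the force, the opening and the grip force at its end, in the units of the state.
- r.get_obs(): the state, without advancing time (a new reading comes with each control period).
- grab_frame(name): name is "side" or "top"; returns a dict with "img" (400x640x3 uint8, blue, green, red), "range_z" (400x640 float32, m along the optical axis (not along the pixel's ray), 0 where there is no reading), "vertical_fov" (degrees; the focal length in pixels is half the picture's height over the tangent of half this angle, whatever the lens; pixels are square), "cx", "cy" (the principal point, pixels), "camera_from_world" (4x4, takes a point from world to camera coordinates). Camera axes: x right, y down, z forward; pixel columns grow to the right and rows downward; lengths in m; the calibration is good to about 2 mm. A picture is of the moment at which its call begins.
- r.hand_in(): hands the job in; it is judged then, once.
Trained networks look in a picture, given as the dict that the camera call returned (one of the last four; its "shot" number tells which), for a name from the list of things; names that differ only in an ending like _2 or _b are one class to them, and where a whole thing is asked for, a point or a joint stands for the part that bears it (a point fixed in the world has none). Each returns a list of dicts, best first, with "p" (0 to 1); they miss things now and then, are a little off and sometimes report something else, mostly with a low value. They report only what shows in the picture. A call takes as long as a camera call. They do not tell look-alikes from the thing itself.
- finder.spot_in(picture, thing): "position" ([x, y, z] in m, in world coordinates, good to about 4 mm: the middle of the surface that is visible of it).
- finder.regions_of(picture, thing): "pixels" (400x640 bool, what is visible of it).
The state is a dict: "t": time; "joint_pos": joint angles; "qvel": joint speeds; "joint_efforts": joint torques, N m; "tcp_pos": TCP position; "ee_rot": TCP orientation; "wrist_force": force on the tool from outside, world axes, zero at the start; "moment": the same for the moment, N m; "gripper_width": finger opening in m; "gripper_force": force on a finger pad.
Only numpy, scipy, OpenCV 4.12 (cv2) and the standard library are available. Lean on these libraries where they do the work, as an engineer would, in place of code of your own. Each camera call takes 0.05 s, during which the arm holds its last target. There are 200 camera calls.

## Working session

There is one attempt and no reset: what is moved stays moved. The work goes in short steps, Python scripts to look and compute and a shell command to move; the robot and the scene stay as the last step left them, time stands still between calls to the robot, and variables do not carry over. Pictures are saved under pics/ and viewed, at most 10 in all, crops included, and the job is handed in when it is done.

```bash
mkdir -p pics; cat > h.py <<'E'
import numpy as np, cv2
from plant import r, grab_frame, finder
def cloud(f):
    z=f["range_z"]; fl=200/np.tan(np.radians(f["vertical_fov"])/2)
    v,u=np.mgrid[:400,:640]
    P=np.stack([(u-f["cx"])*z/fl,(v-f["cy"])*z/fl,z,np.ones_like(z)],-1)
    W=P@np.linalg.inv(f["camera_from_world"]).T
    W=W[...,:3]; W[z==0]=np.nan
    return W
E
python3 - <<'E'
from h import *
np.set_printoptions(precision=4,suppress=True)
fs={n:grab_frame(n) for n in("top","side")}
for n,f in fs.items():
    cv2.imwrite(f"pics/{n}0.png",f["img"]); print(n,f["vertical_fov"],np.linalg.inv(f["camera_from_world"])[:3,3])
    W=cloud(f)
    for t in["core_a","gauge","tin","carton","card_pack","glue","spool"]:
        for s in finder.spot_in(f,t)[:4]: print(t,"spot",np.array(s["position"]),round(s["p"],2))
        for s in finder.regions_of(f,t)[:4]:
            m=s["pixels"]; p=W[m]; p=p[~np.isnan(p[:,0])]
            v,u=np.nonzero(m)
            if len(p): print("   reg",round(s["p"],2),len(p),"px",u.mean().round(),v.mean().round(),"lo",np.percentile(p,3,0),"hi",np.percentile(p,97,0), f["img"][m].mean(0).round())
o=r.get_obs();print(o["tcp_pos"],o["ee_rot"],o["gripper_width"],o["t"])
E
```

```text
top 44.42495946777944 [0.2283 0.0102 1.3811]
core_a spot [ 0.6323 -0.0797  0.0736] 0.94
core_a spot [0.6476 0.1467 0.0589] 0.72
core_a spot [0.667  0.2466 0.0626] 0.62
core_a spot [ 0.4507 -0.2722  0.0055] 0.16
   reg 0.9 486 px 257.0 141.0 lo [ 0.6267  0.1182 -0.0024] hi [0.7035 0.1724 0.0838] [67. 81. 97.]
   reg 0.87 417 px 334.0 147.0 lo [ 0.6148 -0.0976  0.0011] hi [ 0.661  -0.0507  0.0831] [ 62.  81. 102.]
   reg 0.8 424 px 219.0 134.0 lo [0.6466 0.2242 0.0015] hi [0.6932 0.2726 0.0831] [99. 52. 32.]
gauge spot [0.4732 0.0252 0.0119] 0.96
   reg 0.85 988 px 297.0 204.0 lo [ 0.4343 -0.0142  0.0018] hi [0.5251 0.0711 0.0959] [84. 80. 78.]
   reg 0.18 418 px 257.0 141.0 lo [0.6267 0.1179 0.0011] hi [0.6743 0.1656 0.0841] [55. 72. 91.]
tin spot [ 0.4484 -0.2731  0.0049] 0.93
tin spot [ 0.249  -0.3147  0.007 ] 0.84
   reg 0.75 2237 px 402.0 216.0 lo [ 0.3843 -0.3364 -0.0018] hi [ 0.5151 -0.2029  0.0303] [179. 179. 174.]
   reg 0.71 2439 px 418.0 288.0 lo [ 0.1816 -0.376  -0.0018] hi [ 0.3135 -0.2413  0.0302] [ 76. 137.  62.]
carton spot [0.454  0.2446 0.0102] 0.79
   reg 0.93 2609 p
[... 1640 characters left out ...]
 4308 px 290.0 286.0 lo [0.3832 0.1728 0.0006] hi [0.5204 0.3185 0.03  ] [ 86. 123. 164.]
card_pack spot [0.6533 0.0034 0.0185] 0.64
card_pack spot [ 0.6658 -0.3078  0.0419] 0.56
   reg 0.86 626 px 240.0 192.0 lo [ 0.6137 -0.0287 -0.0008] hi [0.6988 0.0227 0.0192] [174. 195. 202.]
glue spot [0.6334 0.3665 0.0872] 0.83
   reg 0.95 1481 px 177.0 295.0 lo [0.6194 0.3409 0.0062] hi [0.6641 0.3825 0.144 ] [150. 144. 146.]
spool spot [ 0.6648 -0.3098  0.0414] 0.64
   reg 0.97 764 px 275.0 117.0 lo [ 0.627  -0.3626  0.0006] hi [ 0.7068 -0.2827  0.0426] [ 84. 120. 156.]
[ 0.1689 -0.6277  0.2267] [[ 0.9657  0.2598  0.    ]
 [ 0.2598 -0.9657  0.    ]
 [ 0.     -0.     -1.    ]] 0.09164474224679865 1.5
```

```bash
cat > m.py <<'E'
from h import *
from scipy.optimize import least_squares
def rim(f,xy,R,zlo,zhi,rad):
    W=cloud(f).reshape(-1,3); d=np.hypot(W[:,0]-xy[0],W[:,1]-xy[1])
    p=W[(d<rad)&(W[:,2]>zlo)&(W[:,2]<zhi)]
    if len(p)<8: return None
    (cx,cy),rr=cv2.minEnclosingCircle(p[:,:2].astype(np.float32)); return np.array([cx,cy,rr,np.median(p[:,2]),len(p)])
def go(x,y,z,yaw=None):
    o=r.get_obs();R=o["ee_rot"];d=R.T@(np.array([x,y,z])-o["tcp_pos"])
    return d
E
python3 - <<'E'
from m import *
np.set_printoptions(precision=4,suppress=True)
for n in("top","side"):
    f=grab_frame(n)
    for nm,xy,a in [("c+",(.647,.145),(.027,.074,.088,.045)),("c-",(.638,-.074),(.027,.074,.088,.045)),("tin",(.449,-.27),(.075,.024,.036,.09)),
      ("gplate",(.478,.028),(.05,.009,.02,.07)),("gpin",(.478,.028),(.012,.085,.105,.04)),("gmid",(.478,.028),(.017,.025,.105,.04)),("carton",(.452,.246),(.1,.024,.036,.12))]:
        print(n,nm,rim(f,xy,*a))
E
```

```text
top c+ [  0.652    0.1438   0.0273   0.0791 158.    ]
top c- [  0.6403  -0.0748   0.0273   0.0797 201.    ]
top tin [  0.4479  -0.268    0.0753   0.0288 210.    ]
top gplate [  0.4892   0.0275   0.0589   0.0137 753.    ]
top gpin [ 0.4794  0.028   0.0119  0.0957 61.    ]
top gmid [  0.4795   0.0283   0.017    0.0735 134.    ]
top carton [  0.4515   0.245    0.0978   0.0289 319.    ]
side c+ [  0.6527   0.1433   0.0283   0.0791 225.    ]
side c- [  0.6426  -0.0763   0.0292   0.079  196.    ]
side tin [  0.448   -0.269    0.0786   0.0279 269.    ]
side gplate [  0.4807   0.0272   0.0518   0.0137 773.    ]
side gpin [ 0.4789  0.0297  0.0117  0.0945 81.    ]
side gmid [  0.4805   0.0311   0.0174   0.0598 341.    ]
side carton [  0.4517   0.2455   0.0977   0.0285 626.    ]
```

View pics/top0.png

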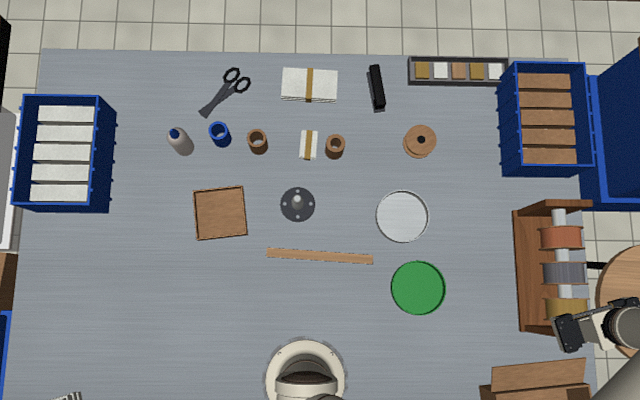

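```bash
python3 -m handwheel '[{"tz":-0.04,"spin":-0.18},{"tz":-0.06,"tx":0.0,"spin":-0.36},{"tz":-0.06,"spin":-0.54,"tx":0.05},{"tz":-0.06,"spin":-0.72,"tx":0.1,"ty":-0.05},{"tz":-0.06,"spin":-0.9,"tx":0.15,"ty":-0.1},{"tz":-0.06,"spin":-1.08,"tx":0.2,"ty":-0.15},{"tz":-0.06,"spin":-1.26,"tx":0.25,"ty":-0.2},{"tz":-0.06,"spin":-1.308,"tx":0.3,"ty":-0.25}]' 0.0918 15; python3 -c "
from h import *
print(r.get_obs()['ee_rot'].round(4),r.get_obs()['joint_pos'])"
```

```text
[[ 0.9657  0.2598  0.    ]
 [ 0.2598 -0.9657  0.    ]
 [ 0.     -0.     -1.    ]] [ 1.57119766  0.50090592 -0.42703793  1.5503844   0.2208112   1.13834515
 -0.21030125]invalid input
```

The view shows the brown cores at px (257,141) and (335,146), the blue decoy at (219,133), the gauge at (297,204), the silver tin at (402,216), the green decoy at (418,288) and the tray at (219,213). The move was refused, probably because every row needs all four keys.

```bash
python3 -m handwheel '[{"tx":0,"ty":0,"tz":-0.04,"spin":-0.18},{"tx":0,"ty":0,"tz":-0.06,"spin":-0.36},{"tx":0.05,"ty":0,"tz":-0.06,"spin":-0.54},{"tx":0.1,"ty":-0.05,"tz":-0.06,"spin":-0.72},{"tx":0.15,"ty":-0.1,"tz":-0.06,"spin":-0.9},{"tx":0.2,"ty":-0.15,"tz":-0.06,"spin":-1.08},{"tx":0.25,"ty":-0.2,"tz":-0.06,"spin":-1.26},{"tx":0.3,"ty":-0.25,"tz":-0.06,"spin":-1.308}]' 0.0918 15; python3 -c "
from h import *
print(r.get_obs()['ee_rot'].round(4),r.get_obs()['joint_pos'])"
```

```text
t: 2.6
tcp_pos: [0.3739, -0.3422, 0.287]
ee_rot: [[-0.003, 1.0, 0.0], [1.0, 0.003, -0.001], [-0.001, 0.0, -1.0]]
wrist_force: [0.8, -0.5, 0.4]
gripper_width: 0.0922
gripper_force: 0.0
[[-2.7e-03  1.0e+00  4.0e-04]
 [ 1.0e+00  2.7e-03 -9.0e-04]
 [-9.0e-04  4.0e-04 -1.0e+00]] [ 1.43702793  0.24221744 -0.86655792  1.82241263  0.20068854  1.16710344
  0.50827946]
```

```bash
python3 -m handwheel '[{"tx":0.04,"ty":0.045,"tz":0,"spin":0},{"tx":0.08,"ty":0.085,"tz":0,"spin":0},{"tx":0.12,"ty":0.125,"tz":0.0,"spin":0},{"tx":0.16,"ty":0.17,"tz":0,"spin":0},{"tx":0.2,"ty":0.21,"tz":0.02,"spin":0},{"tx":0.233,"ty":0.247,"tz":0.06,"spin":0},{"tx":0.233,"ty":0.247,"tz":0.11,"spin":0},{"tx":0.233,"ty":0.247,"tz":0.11,"spin":0}]'; python3 -c "
from h import *
print(r.get_obs()['joint_pos'])"
```

```text
t: 3.6
tcp_pos: [0.617, -0.1103, 0.1726]
ee_rot: [[-0.002, 1.0, -0.009], [1.0, 0.002, 0.001], [0.002, -0.009, -1.0]]
wrist_force: [-0.5, -1.0, 0.2]
gripper_width: 0.0917
gripper_force: 0.0
[ 0.7110907   0.62520731 -0.8215549   1.64445754  0.49875811  1.10380648
 -0.24881144]
```

```bash
python3 -m handwheel '[{"tx":0,"ty":0,"tz":0,"spin":0},{"tx":0,"ty":0,"tz":0,"spin":0}]'; python3 -c "
from m import *
print(go(.641,-.0755,.125).round(4), r.get_obs()['ee_rot'].round(4))
f=grab_frame('top');print(rim(f,(.652,.143),.027,.074,.088,.045))"
```

```text
t: 3.85
tcp_pos: [0.6215, -0.112, 0.1795]
ee_rot: [[0.002, 1.0, 0.004], [1.0, -0.002, -0.001], [-0.001, 0.004, -1.0]]
wrist_force: [0.1, -0.0, -0.4]
gripper_width: 0.0914
gripper_force: 0.0
[0.0366 0.0193 0.0545] [[ 0.0018  1.      0.0039]
 [ 1.     -0.0018 -0.0012]
 [-0.0012  0.0039 -1.    ]]
[6.52938724e-01 1.43805429e-01 2.75613498e-02 7.95128278e-02
 1.54000000e+02]
```

```bash
python3 -m handwheel '[{"tx":0.02,"ty":0.01,"tz":0.02,"spin":0},{"tx":0.037,"ty":0.0195,"tz":0.04,"spin":0},{"tx":0.037,"ty":0.0195,"tz":0.05,"spin":0},{"tx":0.037,"ty":0.0195,"tz":0.07,"spin":0},{"tx":0.037,"ty":0.0195,"tz":0.1,"spin":0},{"tx":0.037,"ty":0.0195,"tz":0.13,"spin":0},{"tx":0.037,"ty":0.0195,"tz":0.1425,"spin":0},{"tx":0.037,"ty":0.0195,"tz":0.1425,"spin":0}]'
```

```text
t: 4.9
tcp_pos: [0.639, -0.0747, 0.0335]
ee_rot: [[0.001, 1.0, -0.001], [1.0, -0.001, -0.0], [-0.0, -0.001, -1.0]]
wrist_force: [-0.0, 0.1, -0.2]
gripper_width: 0.0918
gripper_force: 0.0
```

Close on it, then lift toward the gauge.

```bash
python3 -m handwheel '[{"tx":0,"ty":0,"tz":0,"spin":0},{"tx":0,"ty":0,"tz":0,"spin":0},{"tx":0,"ty":0,"tz":0,"spin":0},{"tx":0,"ty":0,"tz":0,"spin":0},{"tx":0,"ty":0,"tz":0,"spin":0},{"tx":0,"ty":0,"tz":0,"spin":0}]' 0.04 20
```

```text
t: 5.65
tcp_pos: [0.6401, -0.074, 0.0347]
ee_rot: [[-0.0, 1.0, 0.001], [1.0, 0.0, -0.0], [-0.0, 0.001, -1.0]]
wrist_force: [-0.1, -0.4, 4.1]
gripper_width: 0.0543
gripper_force: 20.0
```

```bash
python3 -m handwheel '[{"tx":0,"ty":0,"tz":-0.02,"spin":0},{"tx":0,"ty":0,"tz":-0.05,"spin":0},{"tx":0,"ty":0,"tz":-0.08,"spin":0},{"tx":0,"ty":0,"tz":-0.11,"spin":0},{"tx":0.01,"ty":-0.02,"tz":-0.125,"spin":0},{"tx":0.03,"ty":-0.04,"tz":-0.125,"spin":0},{"tx":0.05,"ty":-0.07,"tz":-0.125,"spin":0},{"tx":0.07,"ty":-0.1,"tz":-0.125,"spin":0}]'
```

```text
t: 6.65
tcp_pos: [0.5387, -0.003, 0.1602]
ee_rot: [[-0.0, 1.0, 0.001], [1.0, 0.0, -0.0], [-0.0, 0.001, -1.0]]
wrist_force: [-0.0, 0.8, -1.4]
gripper_width: 0.0543
gripper_force: 20.0
```

```bash
python3 -m handwheel '[{"tx":0.01,"ty":-0.02,"tz":0,"spin":0},{"tx":0.02,"ty":-0.03,"tz":0,"spin":0},{"tx":0.02,"ty":-0.03,"tz":0,"spin":0},{"tx":0.02,"ty":-0.03,"tz":0,"spin":0}]'
python3 - <<'E'
from m import *
np.set_printoptions(precision=4,suppress=True)
o=r.get_obs();t=o["tcp_pos"];print(t,o["ee_rot"],o["gripper_width"])
for n in("top","side"):
    f=grab_frame(n);W=cloud(f).reshape(-1,3);d=np.hypot(W[:,0]-t[0],W[:,1]-t[1])
    cv2.imwrite(f"pics/{n}1.png",f["img"])
    for t_ in finder.regions_of(f,"core_a")[:4]:
        p=cloud(f)[t_["pixels"]];p=p[~np.isnan(p[:,0])];print(n,round(t_["p"],2),len(p),np.percentile(p,2,0),np.percentile(p,98,0))
    p=W[(d<.04)&(W[:,2]<t[2]+.002)&(W[:,2]>t[2]-.06)];print(n,"low",len(p),np.percentile(p,2,0),np.percentile(p,98,0))
E
```

```text
t: 7.15
tcp_pos: [0.5107, 0.0156, 0.1596]
ee_rot: [[0.001, 1.0, 0.001], [1.0, -0.001, -0.0], [-0.0, 0.001, -1.0]]
wrist_force: [-0.6, 0.7, -1.2]
gripper_width: 0.0543
gripper_force: 20.0
[0.5107 0.0156 0.1596] [[ 0.0008  1.      0.0011]
 [ 1.     -0.0008 -0.    ]
 [-0.      0.0011 -1.    ]] 0.054304558033433925
top 0.93 429 [ 0.6461  0.2237 -0.0006] [0.6939 0.2726 0.0829]
top 0.66 379 [0.626  0.1182 0.0026] [0.6751 0.1651 0.0836]Traceback (most recent call last):
  File "<stdin>", line 9, in <module>
    return _quantile_unchecked(
        a, q, axis, out, overwrite_input, method, keepdims, weights)
    return _ureduce(a,
                    func=_quantile_ureduce_func,
    ...<5 lines>...
                    overwrite_input=overwrite_input,
                    method=method)
    r = func(a, **kwargs)
    result = _quantile(arr,
                       quantiles=q,
    ...<2 lines>...
                       out=out,
                       weights=wgt)
    slices_having_nans = np.isnan(arr[-1, ...])
                                  ~~~^^^^^^^^^
IndexError: index -1 is out of bounds for axis 0 with size 0
```

```bash
cat > seg.py <<'E'
from m import *
np.set_printoptions(precision=4,suppress=True)
# held core: side view, fit a cylinder of radius 27 mm to points of the tube below the fingers
def held(tag=None,mode="rel"):
    o=r.get_obs();t=o["tcp_pos"]
    f=grab_frame("side");W=cloud(f);P=W.reshape(-1,3)
    d=np.hypot(P[:,0]-t[0],P[:,1]-t[1])
    p=P[(d<.036)&(P[:,2]<t[2]-.004)&(P[:,2]>t[2]-.028)]
    s=least_squares(lambda c:np.hypot(p[:,0]-c[0],p[:,1]-c[1])-.027,t[:2],loss="soft_l1",f_scale=.001)
    print("tcp",t,"core axis",s.x,"rms",np.std(s.fun),len(p))
    q=P[(d<.03)&(P[:,2]<t[2]+.0)&(P[:,2]>t[2]-.07)]
    print("lowest z pct",np.percentile(q[:,2],[.5,2,5]))
    if tag:
        cam=f["camera_from_world"]@np.r_[t,1];fl=200/np.tan(np.radians(f["vertical_fov"])/2)
        u,v=int(cam[0]/cam[2]*fl+f["cx"]),int(cam[1]/cam[2]*fl+f["cy"])
        c=f["img"][max(v-90,0):v+90,max(u-120,0):u+120];cv2.imwrite(f"pics/{tag}.png",cv2.resize(c,None,fx=3,fy=3))
    return s.x
E
python3 - <<'E'
from seg import *
held("side1")
# same fit for gauge pin & standing core, side view
f=grab_frame("side");P=cloud(f).reshape(-1,3)
for n,c,R,a,b in[("core+",(.652,.1435),.027,.015,.07),("pin",(.4795,.029),.017,.02,.052),("nose",(.4795,.029),.012,.066,.088)]:
    for cam in("side","top"):
        g=f if cam=="side" else grab_frame("top");P=cloud(g).reshape(-1,3)
        p=P[(np.hypot(P[:,0]-c[0],P[:,1]-c[1])<R+.008)&(P[:,2]>a)&(P[:,2]<b)]
        if len(p)<10: print(n,cam,len(p));continue
        s=least_squares(lambda k:np.hypot(p[:,0]-k[0],p[:,1]-k[1])-R,c,loss="soft_l1",f_scale=.001);print(n,cam,s.x,len(p))
E
```

```text
tcp [0.5105 0.0156 0.1593] core axis [0.5107 0.0118] rms 0.0013190278979223953 192
lowest z pct [0.0933 0.0971 0.1236]
core+ side [0.6527 0.1421] 521
core+ top [0.6511 0.1428] 186
pin side [0.4805 0.026 ] 136
pin top 0
nose side [0.4807 0.026 ] 70
nose top 0
```

View pics/side1.png

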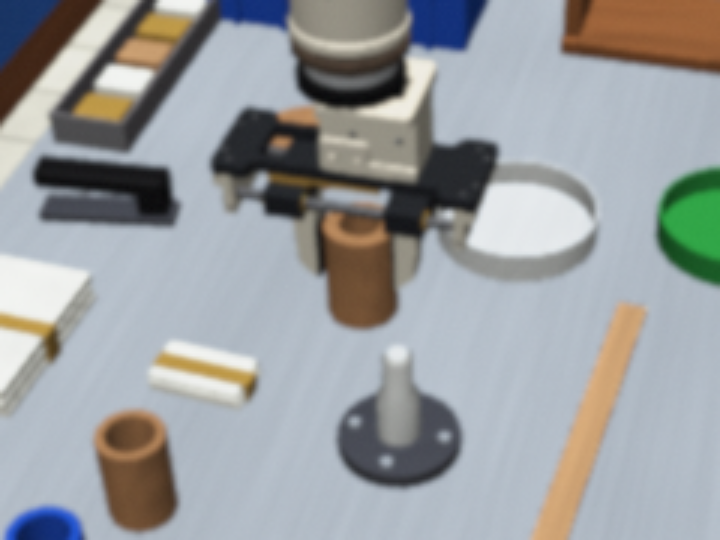

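The core is held upright (crop px 362,270), clear of the gauge pin (400,400). Next step is to move it over the pin.

```bash
python3 -m handwheel '[{"tx":0.005,"ty":-0.01,"tz":0,"spin":0},{"tx":0.01,"ty":-0.02,"tz":0,"spin":0},{"tx":0.0143,"ty":-0.0305,"tz":0,"spin":0},{"tx":0.0143,"ty":-0.0305,"tz":0.01,"spin":0},{"tx":0.0143,"ty":-0.0305,"tz":0.01,"spin":0}]'
python3 -c "
from seg import *
held()
import seg
f=grab_frame('side');P=cloud(f).reshape(-1,3);c=(.4805,.026)
p=P[(np.hypot(P[:,0]-c[0],P[:,1]-c[1])<.025)&(P[:,2]>.02)&(P[:,2]<.052)]
print(least_squares(lambda k:np.hypot(p[:,0]-k[0],p[:,1]-k[1])-.017,c,loss='soft_l1',f_scale=.001).x)"
```

```text
t: 8.12
tcp_pos: [0.4786, 0.03, 0.1484]
ee_rot: [[0.0, 1.0, -0.001], [1.0, -0.0, -0.0], [-0.0, -0.001, -1.0]]
wrist_force: [0.0, -0.8, -1.0]
gripper_width: 0.0543
gripper_force: 20.0
tcp [0.4786 0.03   0.1484] core axis [0.4791 0.0261] rms 0.0012535799792256486 189
lowest z pct [0.0794 0.08   0.0832]
[0.4806 0.0258]
```

```bash
python3 -m handwheel '[{"tx":0,"ty":0.001,"tz":0.005,"spin":0},{"tx":0,"ty":0.001,"tz":0.015,"spin":0},{"tx":0,"ty":0.001,"tz":0.025,"spin":0},{"tx":0,"ty":0.001,"tz":0.035,"spin":0},{"tx":0,"ty":0.001,"tz":0.045,"spin":0},{"tx":0,"ty":0.001,"tz":0.05,"spin":0},{"tx":0,"ty":0.001,"tz":0.053,"spin":0},{"tx":0,"ty":0.001,"tz":0.053,"spin":0}]' - 8
```

```text
t: 9.22
tcp_pos: [0.4802, 0.0305, 0.0962]
ee_rot: [[-0.0, 1.0, -0.0], [1.0, 0.0, 0.0], [0.0, -0.0, -1.0]]
wrist_force: [-0.7, -0.8, -1.2]
gripper_width: 0.0548
gripper_force: 8.0
```

```bash
python3 -m handwheel '[{"tx":0,"ty":0,"tz":0.004,"spin":0},{"tx":0,"ty":0,"tz":0.007,"spin":0},{"tx":0,"ty":0,"tz":0.007,"spin":0}]'
```

```text
t: 9.6
tcp_pos: [0.4807, 0.0306, 0.0899]
ee_rot: [[-0.0, 1.0, 0.001], [1.0, 0.0, -0.001], [-0.001, 0.001, -1.0]]
wrist_force: [-2.3, 0.4, 6.1]
gripper_width: 0.0547
gripper_force: 8.0
```

```bash
python3 -m handwheel '[{"tx":0,"ty":0,"tz":0,"spin":0},{"tx":0,"ty":0,"tz":0,"spin":0},{"tx":0,"ty":0,"tz":0,"spin":0},{"tx":0,"ty":0,"tz":0,"spin":0}]' 0.062 8
python3 - <<'E'
from seg import *
for n in("side","top"):
    f=grab_frame(n)
    for s in finder.regions_of(f,"core_a")[:4]:
        p=cloud(f)[s["pixels"]];p=p[~np.isnan(p[:,0])];print(n,round(s["p"],2),len(p),np.percentile(p,2,0),np.percentile(p,98,0))
held("side2")
E
```

```text
t: 10.1
tcp_pos: [0.4801, 0.0304, 0.0892]
ee_rot: [[0.0, 1.0, -0.0], [1.0, -0.0, 0.0], [0.0, -0.0, -1.0]]
wrist_force: [-0.6, -0.0, -1.2]
gripper_width: 0.0621
gripper_force: 0.0
side 0.9 995 [0.646  0.2274 0.0024] [0.6941 0.276  0.0813]
side 0.83 867 [0.6262 0.122  0.0045] [0.6738 0.1696 0.0815]
top 0.93 438 [ 0.6261  0.1177 -0.0027] [0.6806 0.1802 0.0834]
top 0.6 450 [ 0.6458  0.2239 -0.0012] [0.6953 0.2731 0.0839]
tcp [0.4801 0.0304 0.0892] core axis [0.4809 0.0261] rms 0.0013703495550776862 174
lowest z pct [0.02   0.0211 0.0233]
```

View pics/side2.png

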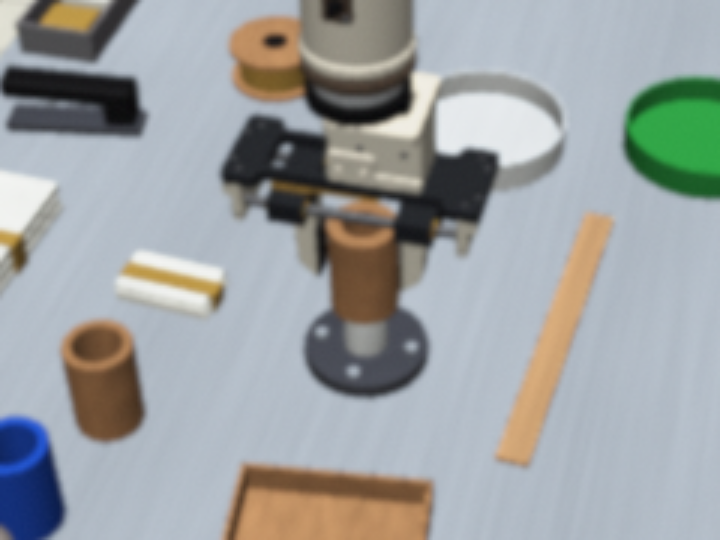

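The released core stays centred on the shoulder (crop px 365,310, with the bare pin visible at 365,335). It is the tight one, so it goes to the square tray.

```bash
python3 -m handwheel '[{"tx":0,"ty":0,"tz":0,"spin":0},{"tx":0,"ty":0,"tz":0,"spin":0},{"tx":0,"ty":0,"tz":0,"spin":0},{"tx":0,"ty":0,"tz":-0.015,"spin":0},{"tx":0,"ty":0,"tz":-0.03,"spin":0},{"tx":0,"ty":0,"tz":-0.05,"spin":0},{"tx":0,"ty":0,"tz":-0.065,"spin":0},{"tx":0,"ty":0,"tz":-0.065,"spin":0}]' 0.04 20
```

```text
t: 11.35
tcp_pos: [0.4813, 0.0303, 0.1559]
ee_rot: [[0.0, 1.0, 0.003], [1.0, -0.0, -0.001], [-0.001, 0.003, -1.0]]
wrist_force: [-1.0, 0.9, -1.0]
gripper_width: 0.0545
gripper_force: 20.0
```

```bash
python3 -m handwheel '[{"tx":0.03,"ty":0,"tz":0,"spin":0},{"tx":0.065,"ty":-0.01,"tz":0,"spin":0},{"tx":0.1,"ty":-0.015,"tz":0,"spin":0},{"tx":0.135,"ty":-0.02,"tz":0,"spin":0},{"tx":0.17,"ty":-0.025,"tz":0,"spin":0},{"tx":0.2,"ty":-0.028,"tz":0,"spin":0},{"tx":0.217,"ty":-0.028,"tz":0,"spin":0},{"tx":0.217,"ty":-0.028,"tz":0,"spin":0}]'; python3 -c "
from h import *
print(r.get_obs()['joint_pos'])"
```

```text
t: 12.35
tcp_pos: [0.4514, 0.2487, 0.1539]
ee_rot: [[-0.003, 1.0, -0.001], [1.0, 0.003, 0.001], [0.001, -0.001, -1.0]]
wrist_force: [0.6, -0.5, -1.1]
gripper_width: 0.0544
gripper_force: 20.0
[ 0.18685357  0.47910479 -0.92403046  1.94187214  0.46761105  0.95118065
 -0.96149749]
```

```bash
python3 -m handwheel '[{"tx":0,"ty":0,"tz":0.025,"spin":0},{"tx":0,"ty":0,"tz":0.05,"spin":0},{"tx":0,"ty":0,"tz":0.075,"spin":0},{"tx":0,"ty":0,"tz":0.1,"spin":0},{"tx":0,"ty":0,"tz":0.11,"spin":0},{"tx":0,"ty":0,"tz":0.115,"spin":0},{"tx":0,"ty":0,"tz":0.118,"spin":0},{"tx":0,"ty":0,"tz":0.118,"spin":0}]' - 8
```

```text
t: 13.35
tcp_pos: [0.4525, 0.2475, 0.0367]
ee_rot: [[0.0, 1.0, 0.001], [1.0, -0.0, 0.0], [0.0, 0.001, -1.0]]
wrist_force: [0.7, -0.1, -0.5]
gripper_width: 0.0546
gripper_force: 8.0
```

```bash
python3 -m handwheel '[{"tx":0,"ty":0,"tz":0.002,"spin":0},{"tx":0,"ty":0,"tz":0.002,"spin":0}]'
```

```text
t: 13.6
tcp_pos: [0.4529, 0.2474, 0.0351]
ee_rot: [[0.0, 1.0, 0.002], [1.0, -0.0, -0.0], [-0.0, 0.002, -1.0]]
wrist_force: [-0.5, -0.8, 4.1]
gripper_width: 0.0542
gripper_force: 8.0
```

```bash
python3 -m handwheel '[{"tx":0,"ty":0,"tz":0,"spin":0},{"tx":0,"ty":0,"tz":0,"spin":0},{"tx":0,"ty":0,"tz":0,"spin":0},{"tx":0,"ty":0,"tz":0,"spin":0},{"tx":0,"ty":0,"tz":-0.03,"spin":0},{"tx":0,"ty":0,"tz":-0.06,"spin":0},{"tx":0,"ty":0,"tz":-0.1,"spin":0},{"tx":0,"ty":0,"tz":-0.13,"spin":0}]' 0.09 15
python3 - <<'E'
from seg import *
f=grab_frame("top");cv2.imwrite("pics/top3.png",f["img"][80:280,120:460].repeat(2,0).repeat(2,1))
P=cloud(grab_frame("side")).reshape(-1,3)
d=np.hypot(P[:,0]-.452,P[:,1]-.245);p=P[(d<.05)&(P[:,2]>.035)&(P[:,2]<.1)]
print(np.percentile(p,[1,50,99],axis=0))
E
```

```text
t: 14.6
tcp_pos: [0.4522, 0.2477, 0.1657]
ee_rot: [[-0.0, 1.0, 0.001], [1.0, 0.0, 0.0], [0.0, 0.001, -1.0]]
wrist_force: [0.8, 1.1, -0.0]
gripper_width: 0.09
gripper_force: 0.0
[[0.4263 0.2195 0.0365]
 [0.4506 0.2572 0.0746]
 [0.4765 0.2719 0.0859]]
```

View pics/top3.png

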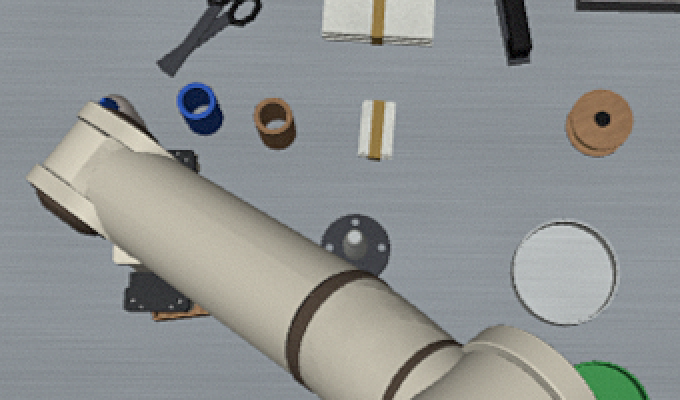

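The arm hides the tray from above, but the side depth shows the first core upright in it, with its top at 0.085 m. The remaining core is at crop px (273,122).

```bash
python3 -m handwheel '[{"tx":-0.02,"ty":0.03,"tz":0,"spin":0},{"tx":-0.04,"ty":0.06,"tz":0,"spin":0},{"tx":-0.06,"ty":0.1,"tz":0,"spin":0},{"tx":-0.08,"ty":0.14,"tz":0,"spin":0},{"tx":-0.095,"ty":0.18,"tz":0,"spin":0},{"tx":-0.1047,"ty":0.1998,"tz":0,"spin":0},{"tx":-0.1047,"ty":0.1998,"tz":0.02,"spin":0},{"tx":-0.1047,"ty":0.1998,"tz":0.04,"spin":0}]'
python3 -m handwheel '[{"tx":0,"ty":0,"tz":0,"spin":0},{"tx":0,"ty":0,"tz":0,"spin":0}]'
```

```text
t: 15.7
tcp_pos: [0.6498, 0.1434, 0.1216]
ee_rot: [[-0.001, 1.0, -0.003], [1.0, 0.001, -0.0], [-0.0, -0.003, -1.0]]
wrist_force: [0.2, 0.9, -0.1]
gripper_width: 0.0902
gripper_force: 0.0
t: 15.95
tcp_pos: [0.6512, 0.1436, 0.1241]
ee_rot: [[-0.002, 1.0, -0.0], [1.0, 0.002, 0.0], [0.0, -0.0, -1.0]]
wrist_force: [-0.2, 0.0, 0.1]
gripper_width: 0.0901
gripper_force: 0.0
```

```bash
python3 -m handwheel '[{"tx":0,"ty":0.001,"tz":0.02,"spin":0},{"tx":0,"ty":0.001,"tz":0.045,"spin":0},{"tx":0,"ty":0.001,"tz":0.07,"spin":0},{"tx":0,"ty":0.001,"tz":0.084,"spin":0},{"tx":0,"ty":0.001,"tz":0.087,"spin":0},{"tx":0,"ty":0.001,"tz":0.087,"spin":0}]'
python3 -m handwheel '[{"tx":0,"ty":0,"tz":0,"spin":0},{"tx":0,"ty":0,"tz":0,"spin":0},{"tx":0,"ty":0,"tz":0,"spin":0},{"tx":0,"ty":0,"tz":0,"spin":0},{"tx":0,"ty":0,"tz":0,"spin":0},{"tx":0,"ty":0,"tz":-0.03,"spin":0},{"tx":0,"ty":0,"tz":-0.07,"spin":0},{"tx":0,"ty":0,"tz":-0.11,"spin":0}]' 0.04 20
```

```text
t: 16.7
tcp_pos: [0.6532, 0.1431, 0.0374]
ee_rot: [[-0.0, 1.0, 0.0], [1.0, 0.0, 0.0], [0.0, 0.0, -1.0]]
wrist_force: [0.2, -0.2, 0.2]
gripper_width: 0.0901
gripper_force: 0.0
t: 17.7
tcp_pos: [0.6525, 0.1426, 0.1479]
ee_rot: [[-0.0, 1.0, -0.001], [1.0, 0.0, -0.0], [-0.0, -0.001, -1.0]]
wrist_force: [0.6, -0.1, -0.8]
gripper_width: 0.0539
gripper_force: 20.0
```

```bash
python3 -m handwheel '[{"tx":-0.01,"ty":-0.02,"tz":-0.01,"spin":0},{"tx":-0.025,"ty":-0.05,"tz":-0.015,"spin":0},{"tx":-0.045,"ty":-0.08,"tz":-0.015,"spin":0},{"tx":-0.065,"ty":-0.11,"tz":-0.015,"spin":0},{"tx":-0.085,"ty":-0.14,"tz":-0.015,"spin":0},{"tx":-0.1,"ty":-0.16,"tz":-0.015,"spin":0},{"tx":-0.112,"ty":-0.172,"tz":-0.015,"spin":0},{"tx":-0.112,"ty":-0.172,"tz":-0.015,"spin":0}]'
python3 -m handwheel '[{"tx":0,"ty":0,"tz":0,"spin":0},{"tx":0,"ty":0,"tz":0,"spin":0}]'
python3 -c "
from seg import *
held();held()"
```

```text
t: 18.7
tcp_pos: [0.4801, 0.0295, 0.1621]
ee_rot: [[0.002, 1.0, -0.001], [1.0, -0.002, -0.001], [-0.001, -0.001, -1.0]]
wrist_force: [1.0, -0.5, -0.8]
gripper_width: 0.0541
gripper_force: 20.0
t: 18.95
tcp_pos: [0.4816, 0.0316, 0.1624]
ee_rot: [[-0.001, 1.0, 0.001], [1.0, 0.001, 0.001], [0.001, 0.001, -1.0]]
wrist_force: [-0.5, 0.2, -1.7]
gripper_width: 0.0539
gripper_force: 20.0
tcp [0.4816 0.0316 0.1624] core axis [0.4818 0.0302] rms 0.0013408652940599568 201
lowest z pct [0.0926 0.0935 0.095 ]
tcp [0.4815 0.0316 0.1623] core axis [0.4817 0.0304] rms 0.0013532241342177267 199
lowest z pct [0.0927 0.0935 0.095 ]
```

```bash
python3 -m handwheel '[{"tx":-0.0043,"ty":-0.001,"tz":0,"spin":0},{"tx":-0.0043,"ty":-0.001,"tz":0.01,"spin":0},{"tx":-0.0043,"ty":-0.001,"tz":0.025,"spin":0},{"tx":-0.0043,"ty":-0.001,"tz":0.04,"spin":0},{"tx":-0.0043,"ty":-0.001,"tz":0.052,"spin":0},{"tx":-0.0043,"ty":-0.001,"tz":0.06,"spin":0},{"tx":-0.0043,"ty":-0.001,"tz":0.064,"spin":0},{"tx":-0.0043,"ty":-0.001,"tz":0.064,"spin":0}]' - 8
python3 -c "
from seg import *
held()"
```

```text
t: 20.05
tcp_pos: [0.48, 0.0265, 0.0981]
ee_rot: [[-0.0, 1.0, -0.0], [1.0, 0.0, 0.0], [0.0, -0.0, -1.0]]
wrist_force: [-0.3, 0.7, -0.7]
gripper_width: 0.0546
gripper_force: 8.0
tcp [0.48   0.0265 0.0981] core axis [0.4801 0.0253] rms 0.001310471850924498 182
lowest z pct [0.0292 0.0302 0.0333]
```

```bash
python3 -m handwheel '[{"tx":0,"ty":0,"tz":0.004,"spin":0},{"tx":0,"ty":0,"tz":0.008,"spin":0},{"tx":0,"ty":0,"tz":0.012,"spin":0},{"tx":0,"ty":0,"tz":0.012,"spin":0}]'
```

```text
t: 20.6
tcp_pos: [0.4796, 0.0264, 0.0859]
ee_rot: [[-0.0, 1.0, -0.001], [1.0, 0.0, 0.0], [0.0, -0.001, -1.0]]
wrist_force: [-0.1, -0.6, -1.6]
gripper_width: 0.0544
gripper_force: 8.0
```

It has passed the shoulder with no contact force, so I'll keep lowering.

```bash
python3 -m handwheel '[{"tx":0.0005,"ty":0.0005,"tz":0.006,"spin":0},{"tx":0.0005,"ty":0.0005,"tz":0.014,"spin":0},{"tx":0.0005,"ty":0.0005,"tz":0.022,"spin":0},{"tx":0.0005,"ty":0.0005,"tz":0.03,"spin":0},{"tx":0.0005,"ty":0.0005,"tz":0.033,"spin":0},{"tx":0.0005,"ty":0.0005,"tz":0.035,"spin":0},{"tx":0.0005,"ty":0.0005,"tz":0.035,"spin":0}]'
python3 -m handwheel '[{"tx":0,"ty":0,"tz":0,"spin":0},{"tx":0,"ty":0,"tz":0,"spin":0},{"tx":0,"ty":0,"tz":0,"spin":0},{"tx":0,"ty":0,"tz":0,"spin":0}]' 0.062 8
python3 -c "
from seg import *
held('side4')
P=cloud(grab_frame('side')).reshape(-1,3);d=np.hypot(P[:,0]-.48,P[:,1]-.028)
p=P[(d<.028)&(d>.018)&(P[:,2]>.07)&(P[:,2]<.11)];print(np.percentile(p[:,2],[5,50,80,95]),len(p))"
```

```text
t: 21.48
tcp_pos: [0.4806, 0.027, 0.0514]
ee_rot: [[-0.0, 1.0, 0.0], [1.0, 0.0, -0.0], [-0.0, 0.0, -1.0]]
wrist_force: [0.3, -0.4, -0.6]
gripper_width: 0.0542
gripper_force: 8.0
t: 21.98
tcp_pos: [0.4805, 0.0269, 0.0513]
ee_rot: [[0.0, 1.0, 0.0], [1.0, -0.0, 0.0], [0.0, 0.0, -1.0]]
wrist_force: [-0.5, -0.3, 0.4]
gripper_width: 0.0619
gripper_force: 0.0
tcp [0.4805 0.0269 0.0513] core axis [0.4809 0.0256] rms 0.00134569927180899 166
lowest z pct [0.0096 0.0104 0.0126]
[0.0716 0.0874 0.0933 0.0946] 300
```

View pics/side4.png

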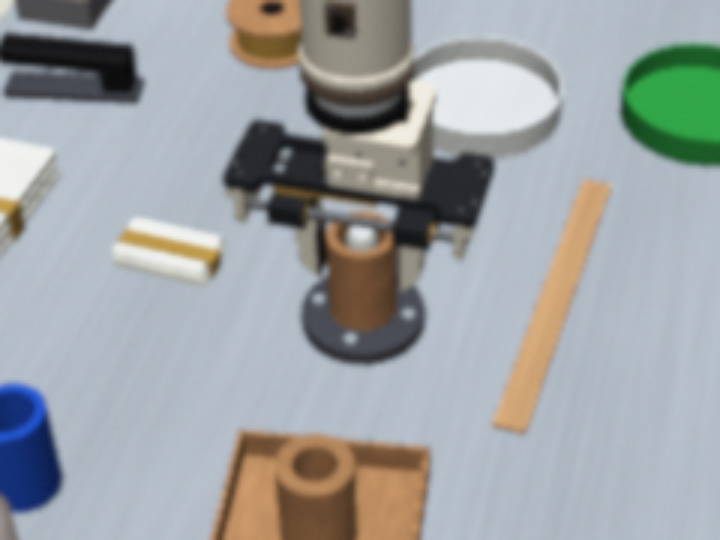

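The second core sits on the base plate with the pin tip showing inside its bore (crop px 362,235), so it fits. The first core stands in the tray (315,490). Grip, lift and carry to the tin.

```bash
python3 -m handwheel '[{"tx":0,"ty":0,"tz":0,"spin":0},{"tx":0,"ty":0,"tz":0,"spin":0},{"tx":0,"ty":0,"tz":0,"spin":0},{"tx":0,"ty":0,"tz":-0.015,"spin":0},{"tx":0,"ty":0,"tz":-0.04,"spin":0},{"tx":0,"ty":0,"tz":-0.07,"spin":0},{"tx":0,"ty":0,"tz":-0.1,"spin":0},{"tx":0,"ty":0,"tz":-0.112,"spin":0}]' 0.04 20
python3 -m handwheel '[{"tx":0,"ty":0,"tz":0,"spin":0},{"tx":-0.04,"ty":0,"tz":0,"spin":0},{"tx":-0.08,"ty":-0.01,"tz":0,"spin":0},{"tx":-0.12,"ty":-0.015,"tz":0,"spin":0},{"tx":-0.165,"ty":-0.02,"tz":0,"spin":0},{"tx":-0.21,"ty":-0.025,"tz":0,"spin":0},{"tx":-0.255,"ty":-0.03,"tz":0,"spin":0},{"tx":-0.295,"ty":-0.033,"tz":0,"spin":0}]'
python3 -m handwheel '[{"tx":0,"ty":0,"tz":0,"spin":0},{"tx":0,"ty":0,"tz":0,"spin":0}]'
```

```text
t: 23.08
tcp_pos: [0.4815, 0.0271, 0.1654]
ee_rot: [[-0.0, 1.0, 0.003], [1.0, 0.0, -0.001], [-0.001, 0.003, -1.0]]
wrist_force: [0.5, -0.3, -1.0]
gripper_width: 0.0539
gripper_force: 20.0
t: 24.08
tcp_pos: [0.446, -0.2695, 0.1618]
ee_rot: [[0.001, 1.0, -0.002], [1.0, -0.001, 0.001], [0.001, -0.002, -1.0]]
wrist_force: [-0.0, 0.5, -0.8]
gripper_width: 0.0538
gripper_force: 20.0
t: 24.32
tcp_pos: [0.4468, -0.2671, 0.1621]
ee_rot: [[-0.0, 1.0, -0.001], [1.0, 0.0, 0.002], [0.002, -0.001, -1.0]]
wrist_force: [-0.2, -0.2, -1.3]
gripper_width: 0.0538
gripper_force: 20.0
```

```bash
python3 -m handwheel '[{"tx":0,"ty":0,"tz":0.03,"spin":0},{"tx":0,"ty":0,"tz":0.06,"spin":0},{"tx":0,"ty":0,"tz":0.09,"spin":0},{"tx":0,"ty":0,"tz":0.108,"spin":0},{"tx":0,"ty":0,"tz":0.115,"spin":0},{"tx":0,"ty":0,"tz":0.119,"spin":0},{"tx":0,"ty":0,"tz":0.121,"spin":0},{"tx":0,"ty":0,"tz":0.121,"spin":0}]' - 8
python3 -m handwheel '[{"tx":0,"ty":0,"tz":0.001,"spin":0},{"tx":0,"ty":0,"tz":0.001,"spin":0}]'
```

```text
t: 25.32
tcp_pos: [0.4478, -0.2684, 0.0428]
ee_rot: [[0.0, 1.0, 0.001], [1.0, -0.0, -0.001], [-0.001, 0.001, -1.0]]
wrist_force: [0.6, 0.2, -0.6]
gripper_width: 0.0542
gripper_force: 8.0
t: 25.58
tcp_pos: [0.4475, -0.2683, 0.0414]
ee_rot: [[0.0, 1.0, 0.0], [1.0, -0.0, -0.0], [-0.0, 0.0, -1.0]]
wrist_force: [-0.5, -0.7, -0.3]
gripper_width: 0.0542
gripper_force: 8.0
```

```bash
python3 -m handwheel '[{"tx":0,"ty":0,"tz":0.001,"spin":0},{"tx":0,"ty":0,"tz":0.0015,"spin":0},{"tx":0,"ty":0,"tz":0.0015,"spin":0}]'
```

```text
t: 25.95
tcp_pos: [0.4476, -0.2684, 0.0408]
ee_rot: [[-0.0, 1.0, -0.0], [1.0, 0.0, -0.001], [-0.001, -0.0, -1.0]]
wrist_force: [-3.4, 1.3, 10.0]
gripper_width: 0.0542
gripper_force: 8.0
```

```bash
python3 -m handwheel '[{"tx":0,"ty":0,"tz":0,"spin":0},{"tx":0,"ty":0,"tz":0,"spin":0},{"tx":0,"ty":0,"tz":0,"spin":0},{"tx":0,"ty":0,"tz":0,"spin":0},{"tx":0,"ty":0,"tz":-0.03,"spin":0},{"tx":0,"ty":0,"tz":-0.06,"spin":0},{"tx":0,"ty":0,"tz":-0.1,"spin":0},{"tx":0,"ty":0,"tz":-0.15,"spin":0}]' 0.09 15
python3 -m handwheel '[{"tx":0,"ty":0,"tz":0,"spin":0},{"tx":0,"ty":0,"tz":0,"spin":0},{"tx":0,"ty":0,"tz":0,"spin":0}]'
python3 - <<'E'
from seg import *
f=grab_frame("side");cv2.imwrite("pics/side5.png",f["img"]);P=cloud(f).reshape(-1,3)
for c in((.448,-.268),(.452,.246)):
    d=np.hypot(P[:,0]-c[0],P[:,1]-c[1]);p=P[(d<.05)&(P[:,2]>.036)&(P[:,2]<.1)]
    print(np.percentile(p,[2,50,98],axis=0))
E
```

```text
t: 26.95
tcp_pos: [0.4467, -0.2677, 0.1903]
ee_rot: [[-0.0, 1.0, -0.001], [1.0, 0.0, 0.001], [0.001, -0.001, -1.0]]
wrist_force: [1.3, -0.6, 0.2]
gripper_width: 0.0901
gripper_force: 0.0
t: 27.32
tcp_pos: [0.4464, -0.2677, 0.1883]
ee_rot: [[-0.0, 1.0, -0.002], [1.0, 0.0, 0.002], [0.002, -0.002, -1.0]]
wrist_force: [-0.2, 0.2, 0.0]
gripper_width: 0.0899
gripper_force: 0.0
[[ 0.4219 -0.2905  0.0369]
 [ 0.4459 -0.2517  0.0689]
 [ 0.472  -0.2398  0.0847]]
[[0.4264 0.2219 0.0378]
 [0.4508 0.2569 0.0748]
 [0.4755 0.271  0.0858]]
```

View pics/side5.png

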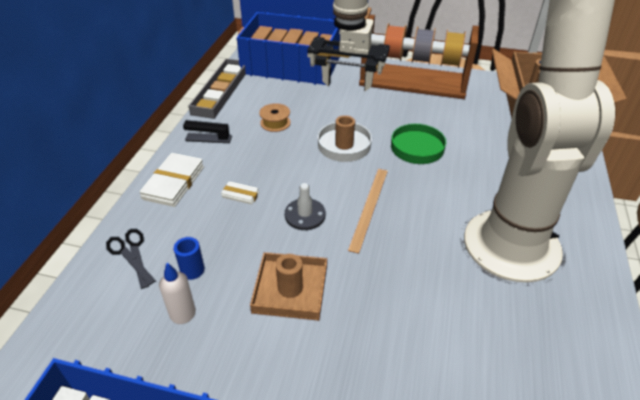

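Both cores stand upright, one in the silver tin (345,132) and the other in the tray (289,275). The bystanders are where they were and the gripper is clear.

```bash
python3 -c "
from plant import r
print(r.hand_in())"
```

```text
the job is handed in; nothing more can be done
None
```

I handed the job in at about 27 s: the first core tested was tight and stands in the square tray, the second fitted and stands in the round tin, and nothing else was disturbed; no verdict came back.

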